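Load the strip reader and shut its hood

TASK

Lay the angle-section strip carrier over the sloping roof-shaped ridge of the reader, so that it nests fully on the ridge about centred, with its legs flat along it, and let go of it. Then push the sliding hood shut over it until the catch snaps up behind the hood. Leave the other things on the bench where they are.

Things in the scene. Friction and masses are not known exactly. Their poses are not given: they have to be found in the camera images.
- reader: Strip reader: black wedge console fixed to the bench, 165 mm deep (own x, -85 to +80), 370 mm wide (own y, -245 to +125). Its top slopes 30 degrees: 31 mm high at the edge near the robot, 126 mm at the far edge. Origin on the bench, 80 mm straight below point bed; x away from the robot, y left, z up; turned up to 0.2 rad.
- bed (a point): Middle of the reading bed, IN the sloping surface. x: up the slope (30 degrees, away from the robot); y: level, left; z: square to the slope. Fully nested, the carrier's origin is about 3 mm above this point along z, x axes parallel (either way round), z axes parallel. A lip 14 mm high crosses the ridge's low end, inner face at x = -68 mm; an end stop 20 mm high stands at y = +62 to +68 mm.
- ridge_top (a point): Middle of the top edge of the fixed aluminium ridge that the carrier nests on: roof-shaped, faces at 45 degrees to the slope, 130 mm long (along bed x), 54 mm wide at its foot, top edge 27 mm above the slope. Axes as point bed.
- hood (a joint): Sliding hood, in m: 0 = shut, grows as it opens to the right (bed -y), at most 0.18, starts 0.13 to 0.17. Grey cover with clear roof, 160 mm long (bed x), 110 mm wide, roof 80 (inside) to 85 mm above the slope; open below and on its left side. Shut, it spans bed y -50 to +60 mm. Slides level along bed y with about 1.5 N of friction and stays where left.
- hood_push (a point): Centre of the outer face of the steel push plate on the hood's right-hand wall, 60 mm (along bed x) by 40 mm. 35 mm above the slope; moves with the hood; at bed y = -56 mm when shut. Axes as point bed: push towards +y.
- latch (a joint): Sprung steel catch tooth in the slope: how far it is pressed down, in m, 0 = up, at most 0.009. In the last 15 mm of closing the hood rides over it (it takes about 5 N; pushing 15 N at the stop does no harm), then it snaps up behind the hood's wall 3 mm before the hard end stop. Caught, the hood stays within 4 mm of shut.
- latch_tooth (a point): Top edge of the catch tooth: 24 mm wide, stands 8 mm above the slope when up, at bed x = +60, y = -53 mm.
- carrier: Strip carrier: aluminium 90 degree angle, ridge up, 120 mm long (own x), legs 34 x 3 mm at 45 degrees, 52 mm wide, paper strips on both faces; grip fin along the ridge 100 mm long, 10 mm thick (y), 28 to 65 mm above the origin. Origin: centre of the underside; inner corner 24 mm above it. 0.15 kg. Starts on the bench to the left on its two leg edges, x within 0.4 rad of world x.
- tip_box: Bystander, loose: white pipette-tip box 100 x 70 x 45 mm with yellow tips showing. Origin at the centre of its underside.
- cuvette_block: Bystander, loose: grey block 100 x 60 x 32 mm with three square wells. Origin at the centre of its underside.
- bottle: Bystander, loose: amber bottle, 52 mm across, 95 mm tall. Origin at the centre of its underside.
- beaker: Bystander, loose: glass beaker, 64 mm across, 80 mm tall. Origin at the centre of its underside.
- dish: Bystander, loose: clear covered dish, 84 mm across, 16 mm tall. Origin at the centre of its underside.
- jar: Bystander, loose: white jar, 60 mm across, 65 mm tall. Origin at the centre of its underside.
- scoop: Bystander, loose: steel scoop, 170 mm long, lying flat.

How it is judged:
On the way:
1. the carrier lies nested on the ridge, let go, while the hood is still open (x of carrier in the frame of bed between -0.014 and 0.014 m and y of carrier in the frame of bed between -0.004 and 0.004 m and z of carrier in the frame of bed between -0.001 and 0.0065 m and angle between the x axis of carrier and the x axis of bed, either way round below 0.09 rad and angle between the z axis of carrier and the z axis of bed, either way round below 0.09 rad and contact force between carrier and the fingers below 0.2 N and value of joint hood above 0.09 m), for 0.2 s.
At the end, for the whole second after the job is handed in: The carrier is nested on the ridge at rest (origin within 14 mm along the ridge, 4 mm across, -1 to 6.5 mm above the bed point, aligned within 0.09 rad), the hood is within 6 mm of fully shut and the catch tooth is up again (pressed less than 2 mm) behind it (x of carrier in the frame of bed between -0.014 and 0.014 m and y of carrier in the frame of bed between -0.004 and 0.004 m and z of carrier in the frame of bed between -0.001 and 0.0065 m and angle between the x axis of carrier and the x axis of bed, either way round below 0.09 rad and angle between the z axis of carrier and the z axis of bed, either way round below 0.09 rad and value of joint hood below 0.006 m and value of joint latch below 0.002 m and linear speed of carrier below 0.02 m/s); the robot touches nothing.
It fails at once if another thing on the bench is shifted by more than 40 mm (distance of any of tip_box, cuvette_block, bottle, beaker, dish, jar, scoop from where it was at the start of the episode above 0.04 m).
It also fails if it takes over 61 s, if anything falls off the work surface, if the arm or the gripper's body presses on something with over 40 N, if the wrist force passes 120 N, or if a joint passes its speed limit or range.

ROBOT

A 7-joint arm with a two-finger parallel gripper is mounted at the origin on the work surface. World frame = base frame: x ahead of the robot, y to its left, z up, the work surface at z = 0. Lengths are in m, angles in rad, forces in N, time in s.
With the tool pointing down it reaches from about 0.4 to 0.85 m from the base axis. Payload 10.4 kg.
Tool frame: the origin (TCP) lies midway between the tips of the shut fingers; the grasp point (between the pads) lies 19 mm behind it; z points along the fingers, y is the line along which they close (so a half turn about z gives the same grasp; the last joint's range is limited). The gripper opens to 87 mm and grips with 3 to 60 N. Pads are 19 mm wide; open, the fingers measure 117 mm over their backs; the gripper's body (75 mm by 190 mm) begins 51 mm behind the grasp point.
Start: joints at [1.213, 0.332, -0.065, 1.46, 0.022, 1.35, -0.088], TCP at [0.205, -0.59, 0.223] pointing down, gripper open.
Joint ranges: [-2.6, 2.6], [-0.5, 2.12], [-1.47, 1.34], [0.16, 2.42], [-1.27, 4.41], [0.06, 2.06], [-2.6, 2.6]. Speed limits (rad/s): [2.22, 2.22, 2.79, 2.79, 3.14, 3.14, 3.14].

INTERFACE

Orientations are given as a unit quaternion [x, y, z, w].
In Python, from cell import robot, hand, planner, imaging, job, look_for, read_t, read_joint_pos, read_qd, read_joint_efforts, read_ee_pos, read_ee_rot, read_contact_force, read_ft_torque, read_width, read_gripper_force gives the robot as it stands. The module is installed in compiled form; this text tells all that it offers. Calls block until the motion is done:
- robot.movep(position, orientation): joint-space move of the TCP to a pose.
- robot.line_to(position, rotation=None, speed=0.15): straight line of the TCP; rotation=None keeps the orientation; speed is the mean speed in m/s.
- robot.move_joints(angles): joint-space move.
- hand.open_jaws() and hand.close(f_grip=None): open the fingers fully, or close them until they stop; f_grip is the grip in N (None keeps the last).
- robot.hold(seconds).
- planner.inverse_kinematics(position, orientation): joint angles nearest the present ones, or None.
- imaging.grab_frame(name): name is "side" or "top"; returns a dict with "frame" (400x640x3 uint8, red, green, blue), "range_z" (400x640 float32, m along the optical axis (not along the pixel's ray), 0 where there is no reading), "K" (3x3 intrinsics, pixels), "k1" (the pictures are not rectified: a ray, as slopes to the right and down, at radius r is drawn at 1 + k1 r^2 times it, then the intrinsics apply), "origin" and "rotation" of the camera in the world. Camera axes: x right, y up, looking along -z (the intrinsics and any distortion apply to the point x, -y, -z); pixel columns grow to the right and rows downward; lengths in m; the calibration is good to about 2 mm. A picture is of the moment at which its call begins.
A pose or a line that the arm cannot do raises robot.MotionError and nothing moves.
- job.close_job(): hands the job in; it is judged then, once.
Trained networks look in a picture, given as the dict that the camera call returned (one of the last four; its "shot" number tells which), for a name from the list of things; names that differ only in an ending like _2 or _b are one class to them, and where a whole thing is asked for, a point or a joint stands for the part that bears it (a point fixed in the world has none). Each returns a list of dicts, best first, with "confidence" (0 to 1); they miss things now and then, are a little off and sometimes report something else, mostly with a low value. They report only what shows in the picture. A call takes as long as a camera call.
- look_for(picture, thing): "rect" ([centre column, centre row, width, height] in pixels, round what is visible of it).
Readings, each from a call of its own:
- read_t(): time.
- read_joint_pos(): joint angles.
- read_qd(): joint speeds.
- read_joint_efforts(): joint torques, N m.
- read_ee_pos(): TCP position.
- read_ee_rot(): TCP orientation.
- read_contact_force(): force on the tool from outside, world axes, zero at the start.
- read_ft_torque(): the same for the moment, N m.
- read_width(): finger opening in m.
- read_gripper_force(): force on a finger pad.
Only numpy, scipy, OpenCV 4.12 (cv2) and the standard library are available. Lean on these libraries where they do the work, as an engineer would, in place of code of your own. Each camera call takes 0.05 s, during which the arm holds its last target. There are 200 camera calls.

## Working session

There is one attempt and no reset: what is moved stays moved. The work goes in short steps, each a Python script; the robot and the scene stay as the last script left them, time stands still between calls to the robot, and variables do not carry over. Pictures are saved under pics/ and viewed, at most 10 in all, crops included, and the job is handed in when it is done.

```bash
mkdir -p pics
cat > h.py <<'E'
import numpy as np, cv2
from scipy.spatial.transform import Rotation as R
def cloud(p):
    K=np.array(p["K"]);k1=p["k1"];d=p["range_z"]
    v,u=np.mgrid[0:d.shape[0],0:d.shape[1]].astype(float)
    dist=np.array([k1,0,0,0,0],float)
    s=cv2.undistortPoints(np.stack([u.ravel(),v.ravel()],1)[:,None],K,dist).reshape(d.shape+(2,))
    c=np.stack([s[...,0]*d,-s[...,1]*d,-d],-1)
    M=np.array(p["rotation"],float)
    if M.shape!=(3,3): M=R.from_quat(M).as_matrix()
    w=c@M.T+np.array(p["origin"]); w[d==0]=np.nan
    return w
E
python3 - <<'E'
from h import *
from cell import *
import pickle
for n in("top","side"):
    p=imaging.grab_frame(n); pickle.dump(p,open(n+".pkl","wb"))
    cv2.imwrite(f"pics/{n}0.png",p["frame"][...,::-1])
    print(n,p["K"],p["k1"],p["origin"],p["rotation"])
    for t in("reader","hood","carrier","latch","tip_box","cuvette_block","bottle","beaker","dish","jar","scoop"):
        print(t,[(np.round(r["rect"]).astype(int).tolist(),round(r["confidence"],2)) for r in look_for(p,t)[:2]])
print(read_t(),read_ee_rot())
E
```

```text
top [[372.42971274   0.         317.61920703]
 [  0.         372.42971274 200.95513155]
 [  0.           0.           1.        ]] -0.009802272547976278 [0.37123867 0.06595757 1.09348115] [ 0.0617926  -0.06348304 -0.70059826  0.70803506]
reader [([367, 198, 136, 80], 0.72)]
hood [([400, 199, 53, 69], 0.57)]
carrier [([254, 187, 20, 43], 0.73), ([399, 200, 51, 69], 0.6)]
latch [([366, 176, 9, 9], 0.58)]
tip_box []
cuvette_block [([206, 252, 28, 36], 0.68)]
bottle [([197, 181, 23, 17], 0.94)]
beaker [([283, 134, 20, 24], 0.63), ([432, 274, 28, 18], 0.49)]
dish [([315, 264, 30, 33], 0.88), ([366, 174, 5, 7], 0.55)]
jar [([433, 273, 28, 20], 0.62)]
scoop [([369, 275, 43, 42], 0.79)]
side [[436.8215008    0.         326.49058648]
 [  0.         436.8215008  200.30841581]
 [  0.           0.           1.        ]] -0.07774710787212577 [0.13814648 0.48772241 0.87387309] [-0.12531386  0.30107646  0.86611788 -0.37879971]
reader [([369, 185, 145, 154], 0.55)]
hood [([404, 151, 79, 83], 0.57), ([478, 198, 26, 30], 0.21)]
carrier [([257, 258, 47, 53], 0.57)]
latch [([356, 159, 10, 10], 0.6), ([384, 280, 39, 42], 0.15)]
tip_box [([317, 311, 54, 63], 0.65), ([440, 245, 22, 63], 0.33)]
cuvette_block [([266, 362, 51, 63], 0.71)]
bottle [([195, 294, 30, 36], 0.81)]
beaker [([245, 191, 32, 37], 0.78)]
dish [([384, 277, 38, 34], 0.61)]
jar [([480, 197, 27, 28], 0.96)]
scoop [([440, 246, 19, 64], 0.84)]
1.2 [9.86015615e-01 1.66652943e-01 2.84378909e-05 5.38316935e-05]
```

View pictures.

```bash
python3 -c "
import cv2
a=cv2.imread('pics/top0.png')[90:310,150:490];b=cv2.imread('pics/side0.png')[90:400,170:520]
cv2.imwrite('pics/t1.png',cv2.resize(a,None,fx=2.3,fy=2.3,interpolation=2));cv2.imwrite('pics/s1.png',cv2.resize(b,None,fx=1.9,fy=1.9,interpolation=2))"
```

```text
(no output)
```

View pics/t1.png

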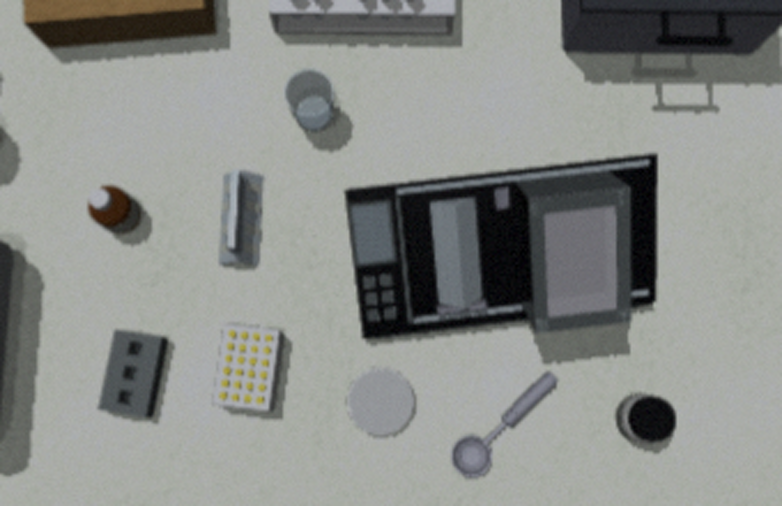

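View pics/s1.png

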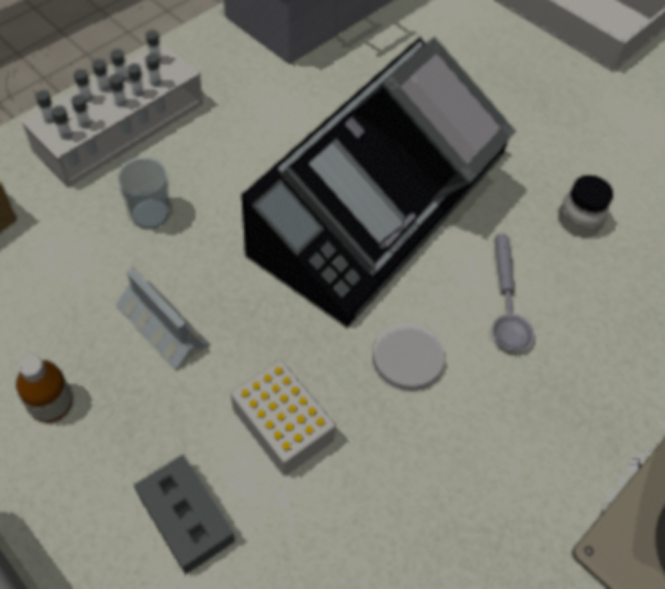

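```bash
cat >> h.py <<'E'
from scipy.optimize import least_squares
def box(p,lo,hi):
    lo,hi=np.array(lo),np.array(hi)
    q=np.abs(p-(lo+hi)/2)-(hi-lo)/2
    return np.linalg.norm(np.maximum(q,0),axis=-1)+np.minimum(q.max(-1),0)
C,S=np.cos(np.pi/6),np.sin(np.pi/6)
BED=np.array([[C,0,-S],[0,1,0],[S,0,C]])   # columns bed axes in reader frame
BED=R.from_euler('y',-30,degrees=True).as_matrix()
def sd_reader(p):   # p in reader frame
    b=(p-[0,0,.08])@BED
    body=np.maximum(box(p,[-.085,-.245,-.1],[.08,.125,.2]),b[:,2])
    ay=np.abs(b[:,1])
    ridge=np.maximum((b[:,2]+ay-.027)/2**.5,np.abs(b[:,0])-.065)
    lip=box(b,[-.073,-.027,0],[-.068,.027,.014])
    stop=box(b,[-.08,.062,0],[.08,.068,.02])
    return np.minimum.reduce([body,ridge,stop,lip]),b
def sd_carrier(p):
    q=p.copy(); fin=box(q,[-.05,-.005,.028],[.05,.005,.065])
    legs=[]
    for s in(1,-1):
        y=s*q[:,1]; u=(y-(q[:,2]-.024))/2**.5; n=(y+(q[:,2]-.024))/2**.5
        legs.append(box(np.stack([q[:,0],u,n],1),[-.06,-.003,0],[.06,.034,.003]))
    return np.minimum.reduce([fin]+legs)
def pose(p,x): # x,y,yaw,z
    return (p-[x[0],x[1],x[3]])@R.from_euler('z',x[2]).as_matrix()
E
cat > fit.py <<'E'
from h import *
import pickle
Q={n:pickle.load(open(n+".pkl","rb")) for n in("top","side")}
W={n:cloud(Q[n]) for n in Q}
print("carrier",W["top"][187,252],"ridge",W["top"][200,348],"hood",W["top"][205,402])
for n in W:
    w=W[n].reshape(-1,3);g=w[(np.abs(w[:,2])<.02)&(np.abs(w[:,1]-.1)<.3)&(np.abs(w[:,0]-.35)<.15)];print(n,"bench z",np.median(g[:,2]),g[:,2].std())
def fit(name,x0,sel,f):
    for which in (["top"],["side"],["top","side"]):
        x=np.array(x0)
        for it in range(5):
            P=np.concatenate([W[n].reshape(-1,3) for n in which]);P=P[np.isfinite(P[:,0])]
            P=P[sel(pose(P,x))]
            r=least_squares(lambda v:np.append(np.minimum(f(pose(P,v)),P[:,2]+0),0),x,loss='soft_l1',f_scale=.002)
            x=r.x
        res=np.minimum(f(pose(P,x)),P[:,2])
        print(name,which,x.round(4),len(P),"med|r|",np.median(np.abs(res)))
    return x
c=W["top"][187,252]; m=W["top"][200,348]
rsel=lambda p:(np.abs(p[:,0])<.11)&(p[:,1]>-.075)&(p[:,1]<.15)&(p[:,2]>.0)
xr=fit("reader",[m[0],m[1],.11,0],rsel,lambda p:sd_reader(p)[0])
xc=fit("carrier",[c[0],c[1],-.05,0],lambda p:(np.abs(p[:,0])<.085)&(np.abs(p[:,1])<.045)&(p[:,2]<.09),sd_carrier)
# hood: bed-frame points above slope
P=np.concatenate([W[n].reshape(-1,3) for n in W]);P=P[np.isfinite(P[:,0])]
p=pose(P,xr);b=(p-[0,0,.08])@BED
h=b[(b[:,2]>.07)&(b[:,2]<.095)&(np.abs(b[:,0])<.09)&(b[:,1]<-.02)&(b[:,1]>-.3)]
print("hood roof y",np.percentile(h[:,1],[1,5,50,95,99]),"x",np.percentile(h[:,0],[2,98]),"z",np.median(h[:,2]))
E
python3 fit.py
```

```text
carrier [0.59352396 0.25002534 0.06562856] ridge [ 0.5528379  -0.01785082  0.10028874] hood [ 0.53280065 -0.15338574  0.14640526]
top bench z -0.0005088797281179724 0.004159336866197765
side bench z -0.0004267789079115958 0.004196766908887898
reader ['top'] [ 0.5607 -0.0199  0.1355 -0.0006] 5387 med|r| 0.001153675242335774
reader ['side'] [ 0.5599 -0.0188  0.1321 -0.0006] 8123 med|r| 0.0009667501374811448
reader ['top', 'side'] [ 0.5602 -0.019   0.1336 -0.0007] 13502 med|r| 0.0010573611274681191
carrier ['top'] [ 0.6148  0.2544 -0.0091  0.0008] 1638 med|r| 0.001007695085137696
carrier ['side'] [ 6.139e-01  2.566e-01 -9.400e-03 -1.000e-04] 2512 med|r| 0.0008617494739300393
carrier ['top', 'side'] [ 0.6142  0.2558 -0.013   0.0007] 4159 med|r| 0.0010085286463128451
hood roof y [-0.18369552 -0.17856964 -0.12654513 -0.07585975 -0.07256534] x [-0.0761425   0.07946029] z 0.08400691982892843
```

```bash
cat >> h.py <<'E'
XR=np.array([.5602,-.019,.1336]); XC=np.array([.6142,.2558,-.013])
RB=R.from_euler('z',XR[2]).as_matrix()@BED
B0=np.array([XR[0],XR[1],.08])
bed=lambda x,y,z:B0+RB@np.array([x,y,z])
RC=R.from_euler('z',XC[2]).as_matrix()
FL={0:np.diag([1,-1,-1.]),1:np.diag([-1,1,-1.])}
quat=lambda M,k:R.from_matrix(M@FL[k]).as_quat()
TZ=.036   # TCP height above the carrier origin
E
python3 - <<'E'
from h import *
from cell import *
for k in(0,1):
    for n,p,q in(("c",[*XC[:2],TZ],quat(RC,k)),("chi",[*XC[:2],.3],quat(RC,k)),("chi tilt",[*XC[:2],.3],quat(RB,k)),("pre",bed(0,0,TZ+.1),quat(RB,k)),("place",bed(0,0,TZ+.003),quat(RB,k)),("push hi",bed(0,-.235,.13),quat(RB,k)),("push0",bed(0,-.235,.03),quat(RB,k)),("push1",bed(0,-.07,.03),quat(RB,k))):
        j=planner.inverse_kinematics(p,q); print(k,n,None if j is None else np.round(j,2))
E
```

```text
0 c [ 0.05  0.69 -0.74  1.5   0.49  1.14 -2.36]
0 chi [ 0.14  0.57 -0.98  1.17  0.46  1.62 -2.32]
0 chi tilt [-0.71  0.03  0.13  1.75  0.27  0.9  -2.13]
0 pre [ 0.93 -0.35 -0.74  2.23 -0.58  0.74 -0.94]
0 place [ 0.87 -0.04 -0.84  2.23 -0.26  0.43 -1.21]
0 push hi [ 0.95  0.04 -0.38  1.98 -0.46  0.77 -0.58]
0 push0 [ 0.88  0.23 -0.4   1.98 -0.41  0.56 -0.63]
0 push1 [ 0.8   0.04 -0.63  2.18 -0.31  0.44 -1.01]
1 c [ 0.17  0.78 -0.94  1.49  0.65  1.2   0.69]
1 chi [ 0.25  0.69 -1.26  1.17  0.66  1.7   0.73]
1 chi tilt [ 0.69  0.31 -1.46  1.69  0.69  1.03  0.76]
1 pre [ 0.34 -0.29 -0.27  2.25 -0.28  0.68  1.94]
1 place [ 0.47 -0.05 -0.46  2.24 -0.22  0.43  1.89]
1 push hi [ 0.72  0.02 -0.14  1.99 -0.48  0.78  2.57]
1 push0 [ 0.79  0.22 -0.31  1.98 -0.45  0.57  2.55]
1 push1 [ 0.51  0.03 -0.34  2.19 -0.34  0.44  2.16]
```

Run:
```python
from h import *
from cell import *
p=read_ee_pos(); robot.line_to([p[0],p[1],.34],speed=.3)
robot.movep([*XC[:2],.30],quat(RC,0)); print(read_t(),read_joint_pos())
robot.line_to([*XC[:2],.11],speed=.2)
robot.line_to([*XC[:2],TZ],speed=.08); print(read_contact_force())
hand.close(40); print(read_width(),read_gripper_force(),read_contact_force())
robot.line_to([*XC[:2],.32],speed=.2); print(read_t(),read_width(),read_contact_force(),np.round(read_joint_pos(),2))
for q in ("t","p"):
    j=planner.inverse_kinematics([*XC[:2],.32] if q=="t" else bed(0,0,TZ+.11),quat(RB,0)); print(q,None if j is None else np.round(j,2))
```

```text
5.025 [ 0.12472143  0.55376561 -0.9424094   1.17242105  0.44026995  1.61599721
 -2.30295952]
[-0.12914268 -0.33620421  0.13919029]
0.009595896896249538 39.94806092698127 [-0.14429046 -0.10503252 -0.56237894]
9.9833 0.00973914711704443 [ 0.18836841 -0.01928131 -1.075751  ] [ 0.11  0.55 -0.94  1.13  0.44  1.65 -2.3 ]
t [ 0.44  0.13 -1.08  1.67  0.42  0.97 -2.21]
p [ 0.79 -0.35 -0.63  2.23 -0.51  0.74 -0.99]
```

Run:
```python
from h import *
from cell import *
q=quat(RB,0)
try: robot.line_to(bed(0,0,TZ+.10),q,speed=.15)
except robot.MotionError as e:
    print(e); robot.movep(bed(0,0,TZ+.10),q)
print(read_t(),np.round(read_joint_pos(),2),read_width(),read_ee_pos()-bed(0,0,TZ+.1))
robot.line_to(bed(0,0,TZ+.04),speed=.15)
for n in("top","side"):
    p=imaging.grab_frame(n); cv2.imwrite(f"pics/{n}2.png",p["frame"][...,::-1])
    w=cloud(p).reshape(-1,3);w=w[np.isfinite(w[:,0])]
    b=(w-B0)@RB-[0,0,.04]
    b=b[(np.abs(b[:,0])<.08)&(np.abs(b[:,1])<.04)&(b[:,2]>-.005)&(b[:,2]<.03)]
    f=lambda v:sd_carrier((b-[v[0],v[1],v[2]])@R.from_euler('zyx',[v[3],v[4],0]).as_matrix())
    r=least_squares(f,[0]*5,loss='soft_l1',f_scale=.002); print(n,len(b),r.x.round(4))
a=cv2.imread('pics/side2.png')[80:330,250:520];cv2.imwrite('pics/s2.png',cv2.resize(a,None,fx=2.2,fy=2.2))
print(read_t(),read_contact_force())
```

```text
12.35 [ 0.73 -0.32 -0.59  2.23 -0.47  0.71 -1.03] 0.009830551756733863 [0.00022156 0.0003081  0.00022286]
top 353 [0.0001 0.0006 0.0016 0.0014 0.0106]
side 352 [ 0.0002  0.0012  0.0015 -0.0005  0.0099]
13.0 [ 0.14231612  0.47123474 -0.9405599 ]
```

View pics/s2.png

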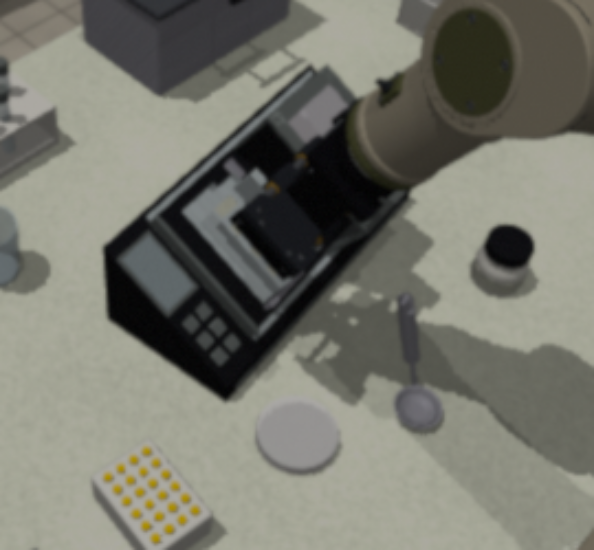

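The view shows the carrier held by its fin above the ridge (around crop 235,240), aligned and clear of the hood. Next I lower it.

Run:
```python
from h import *
from cell import *
f0=np.array(read_contact_force())
robot.line_to(bed(0,0,TZ+.009),speed=.06)
for z in np.arange(.007,-.002,-.001):
    robot.line_to(bed(0,0,TZ+z),speed=.03)
    f=RB.T@(np.array(read_contact_force())-f0); print(round(z,4),f.round(1))
    if f[2]>6: break
hand.open_jaws(); robot.hold(.3); print(read_t(),read_contact_force(),read_width())
robot.line_to(bed(0,0,TZ+.14),speed=.2)
# go to the push side, above
robot.hold(.1)
robot.line_to(bed(0,-.245,.15),speed=.25)
xs={}
W=[]
for n in("top","side"):
    p=imaging.grab_frame(n); cv2.imwrite(f"pics/{n}3.png",p["frame"][...,::-1])
    w=cloud(p).reshape(-1,3);w=w[np.isfinite(w[:,0])]
    B=(w-B0)@RB
    b=B[(np.abs(B[:,0])<.08)&(np.abs(B[:,1])<.04)&(B[:,2]>.008)&(B[:,2]<.085)]
    f=lambda v:sd_carrier((b-[v[0],v[1],v[2]])@R.from_euler('zyx',[v[3],v[4],v[5]]).as_matrix())
    r=least_squares(f,[0]*6,loss='soft_l1',f_scale=.002); print(n,len(b),r.x.round(4),np.median(np.abs(f(r.x))))
    h=B[(B[:,2]>.07)&(B[:,2]<.09)&(np.abs(B[:,0])<.09)&(B[:,1]<-.03)&(B[:,1]>-.19)]
    print("hood y",np.percentile(h[:,1],[1,99]))
print(read_t(),np.round(read_joint_pos(),2))
a=cv2.imread('pics/side3.png')[80:330,250:520];cv2.imwrite('pics/s3.png',cv2.resize(a,None,fx=2.2,fy=2.2))
```

```text
0.007 [-0.5 -1.1 -0.5]
0.006 [-1.  -0.5 -0.5]
0.005 [-0.4 -0.1 -1. ]
0.004 [-1.  -0.7 -0.9]
0.003 [-0.9  0.4 -1.2]
0.002 [-0.7 -2.1  3.2]
0.001 [-6.5  0.7 30.3]
17.1167 [ 0.03329313  1.33400683 -0.37712493] 0.08720762756967794
top 771 [-0.0007 -0.0005  0.0028  0.0009  0.016   0.006 ] 0.0007982947340097828
hood y [-0.18373327 -0.07378776]
side 1300 [-0.0032  0.0016  0.0024 -0.0003  0.003   0.0235] 0.0008504304823345789
hood y [-0.18373091 -0.07200132]
19.2917 [ 0.87  0.01 -0.26  1.96 -0.47  0.82 -0.56]
```

View pics/s3.png

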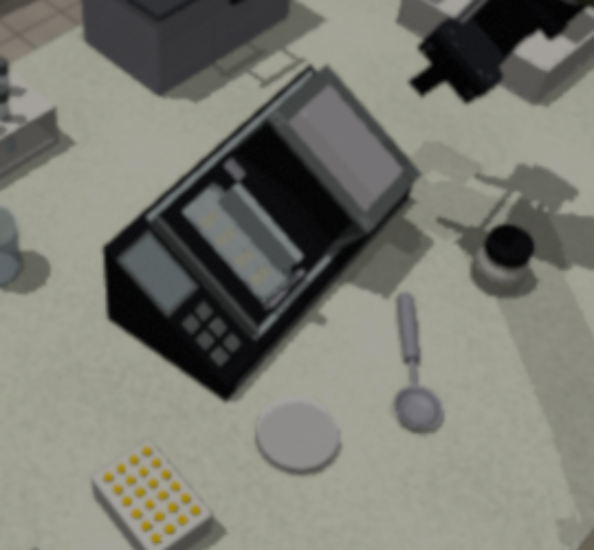

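The carrier sits nested on the ridge (crop 245,245), released, and the hood is still open. Next is the push.

Run:
```python
from h import *
from cell import *
hand.close(40)
robot.line_to(bed(0,-.24,.15),speed=.2)
robot.line_to(bed(0,-.24,.032),speed=.15)
f0=np.array(read_contact_force()); print(read_t(),f0)
F=lambda:RB.T@(np.array(read_contact_force())-f0)
for y in (-.21,-.20,-.15,-.1):
    robot.line_to(bed(0,y,.032),speed=.06); print(y,F().round(1))
y=-.1
while y<-.050:
    y+=.002; robot.line_to(bed(0,y,.032),speed=.03); f=F(); print(round(y,3),f.round(1))
    if f[1]<-14: break
robot.hold(.2); print(F().round(1),read_t())
```

```text
22.0 [-0.89007747 -0.02742723  0.25831509]
-0.21 [ 1.5 -0.6 -0.2]
-0.2 [ 0.1 -0.1 -1. ]
-0.15 [ 1.2  0.1 -0.5]
-0.1 [ 0.2  0.5 -1.4]
-0.098 [ 1.   0.3 -0.5]
-0.096 [ 0.5 -1.4 -0.9]
-0.094 [ 0.1 -0.9 -0.6]
-0.092 [ 1.  -0.5  0.4]
-0.09 [-0.3 -1.3 -0.6]
-0.088 [ 0.4  0.1 -0.4]
-0.086 [ 1.5  0.2 -0.9]
-0.084 [ 1.3 -0.5 -0.8]
-0.082 [ 1.  -3.2 -1.3]
-0.08 [ 0.7 -6.4 -3.5]
-0.078 [-0.3 -7.3 -4.4]
-0.076 [ 0.9 -8.2 -4.5]
-0.074 [-0.  -7.8 -3.7]
-0.072 [ 1.  -2.6 -1.4]
-0.07 [0.1 0.3 0.1]
-0.068 [ 0.4 -0.6 -1.3]
-0.066 [-0.4 -1.9 -1.5]
-0.064 [ 0.3 -9.4 -5.5]
-0.062 [ -0.1 -17.3  -8.6]
[  0.  -17.6  -8.7] 29.8833
```

Run:
```python
from h import *
from cell import *
robot.line_to(bed(0,-.13,.032),speed=.1)
robot.line_to(bed(0,-.2,.15),speed=.2)
robot.line_to(bed(0,-.28,.2),speed=.2)
for n in("top","side"):
    p=imaging.grab_frame(n); cv2.imwrite(f"pics/{n}4.png",p["frame"][...,::-1])
    w=cloud(p).reshape(-1,3);w=w[np.isfinite(w[:,0])];B=(w-B0)@RB
    h=B[(B[:,2]>.07)&(B[:,2]<.09)&(np.abs(B[:,0])<.09)&(np.abs(B[:,1])<.1)]
    print(n,"hood y",np.percentile(h[:,1],[1,99]),[(np.round(r["rect"]),r["confidence"]) for r in look_for(p,"latch")[:1]])
    t=B[(np.abs(B[:,0]-.06)<.01)&(np.abs(B[:,1]+.055)<.006)]; print(t[:,2].round(4)[:12])
a=cv2.imread('pics/top4.png')[140:260,290:450];b=cv2.imread('pics/side4.png')[80:260,280:520]
a=cv2.resize(a,(400,300));b=cv2.resize(b,(400,300));cv2.imwrite('pics/f.png',np.hstack([a,b]))
print(read_t(),read_contact_force())
```

```text
top hood y [-0.04950716  0.06053759] []
[-0.1361 -0.1325 -0.1297 -0.1323 -0.1351 -0.1258 -0.1334 -0.1309 -0.1283
 -0.1347 -0.1285 -0.1277]
side hood y [-0.0488329  0.0628111] []
[0.0839 0.0842 0.0832 0.0836]
32.375 [ 0.24263946 -0.81525016 -0.29710751]
```

View pics/f.png

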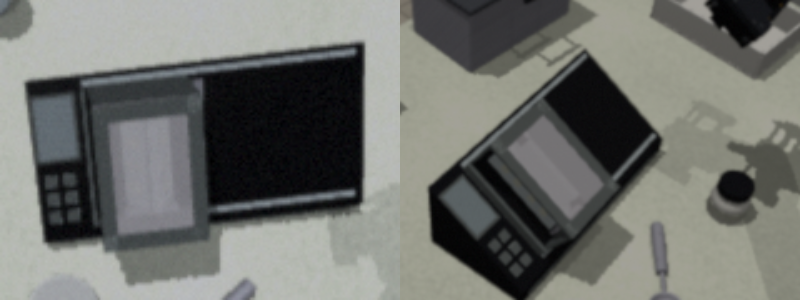

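The hood spans bed y -50 to +60 mm, which is shut. The carrier shows under its roof, and a light patch at (198,88) behind the wall is consistent with the catch tooth being up. The force also dropped after the ride-over, before the hard stop.

```bash
python3 -c "
from cell import *
print(job.close_job())"
```

```text
the job is handed in; nothing more can be done
None
```

I nested the carrier on the ridge and released it, pushed the hood shut until the catch appeared to snap up behind it, and handed the job in at about 32 s; the judge's result was not reported back.

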